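Tip a copper plate up out of its holder and lay it on the test block

ROBOT

A 6-joint arm with a two-finger parallel gripper is mounted at the origin on a cart in front of the work surface, level with it; the furniture and walls round the work are solid. World frame = base frame: x ahead of the robot, y to its left, z up, the work surface at z = 0. Lengths are in mm, angles in rad, forces in N, time in s.
With the tool pointing down it reaches from about 400 to 925 mm from the base axis. Payload 12.5 kg.
Tool frame: the origin (TCP) lies midway between the tips of the shut fingers; the grasp point (between the pads) lies 19 mm behind it; z points along the fingers, y is the line along which they close (so a half turn about z gives the same grasp; the last joint's range is limited). The gripper opens to 95 mm and grips with 3 to 60 N. Pads are 20 mm wide; open, the fingers measure 119 mm over their backs; the gripper's body (75 mm by 180 mm) begins 59 mm behind the grasp point.
Start: joints at [1.215, 0.491, 1.559, -0, 1.092, -0.106], TCP at [154.488, 605.624, 214.661] pointing down, gripper open.
Joint ranges: [-3.1, 3.1], [-0.84, 2.19], [0.05, 2.79], [-1.13, 4.28], [0.06, 2.93], [-2.69, 2.69]. Speed limits (rad/s): [2.22, 2.22, 2.79, 3.14, 3.14, 3.14].

INTERFACE

Orientations are given as [roll, pitch, yaw] about the fixed x, y, z axes, in that order (R = Rz(yaw) Ry(pitch) Rx(roll)).
In Python, from cell import state, read_camera, camera_info, env gives the robot as it stands.
- The arm moves only by the tool move_arm, never from a script. Its argument "commands" is a list of rows, each a list of 3 entries, a list of its own where there are three numbers: the shift along the world's x, y, z in cm, then the turn, a rotation vector about the world's x, y, z in degrees, then the opening, from 0 (shut) to 1 (fully open). A call has 1 to 10 rows; each row shifts and turns the commanded pose from where the row before left it; what a row does not reach is not made up. A row lasts 1/10 s, in which the tool goes at most 50 mm and 8.59 degrees, less where a joint would pass 70% of its speed; a pose out of reach is approached as far as the arm can. A call with a gripper value outside its range is refused whole. The fingers move at their own pace and stop on an object; the grip force is fixed at half the most. Time passes only in rows, so rows that do not move let the fingers close. It gives the time, the measured TCP pose, the force, the opening and the grip force at its end, in the units of the state.
- state(): the state, without advancing time (a new reading comes with each control period).
- read_camera(name): name is "side" or "top" or "wrist"; returns the picture (384x512x3 uint8, blue, green, red); there is no depth.
- camera_info(name): a dict with "K" (3x3 intrinsics, pixels), "cam_to_world" (4x4, takes a point from camera to world coordinates). Camera axes: x right, y down, z forward; pixel columns grow to the right and rows downward; lengths in mm; the calibration is good to about 2 mm. A picture is of the moment at which its call begins: read the wrist's pose just before it. camera_info takes no time and is no camera call; for the wrist camera it gives the pose at the moment of the call.
- env.job_done(): hands the job in; it is judged then, once.
The state is a dict: "t": time; "joints": joint angles; "qvel": joint speeds; "tau": joint torques, N m; "eef_pos": TCP position; "tcp_rot": TCP orientation; "ft_force": force on the tool from outside, world axes, zero at the start; "moment": the same for the moment, N m; "opening": opening from 0.0 (shut) to 1.0 (fully open); "grip_force": force on a finger pad.
Only numpy, scipy, OpenCV 4.12 (cv2) and the standard library are available. Lean on these libraries where they do the work, as an engineer would, in place of code of your own. Each camera call takes 0.05 s, during which the arm holds its last target. There are 200 camera calls.

TASK

The copper plate lies sunk in its blue tip-up holder where fingers cannot get at it: press down on its end over the wide well, so that it tips and its other end stands up and stays up. Then take it by the raised end and lay it flat in the middle of the white test block, lengthwise along the block, and let go. Leave the aluminium plate lying in its own holder.

Things in the scene. Friction and masses are not known exactly. Their poses are not given: they have to be found in the camera images.
- copper_plate: Thin copper-coloured plate, 100 (x) x 30 (y) x 4 mm, 0.1 kg; origin at centre of underside, x along its length, z up. Lies level, underside 36 mm above the bench, centred in its holder, axes parallel to the holder's. Its -x end is the one to press: 2 to 4 N turns it about y at its middle, up to 0.6 rad to a firm stop; it stays as left. Then pinch the raised +x end across its 30 mm width.
- copper_holder: Fixed blue holder, 150 (x) x 78 (y) x 42 mm high; origin under its centre. For x above -10 mm, cheeks stand 2 mm beside the plate. For x below -10 mm: open well, 62 mm wide, 32 mm deep under the plate, facing roughly to the robot. The plate lies on a stiff steel rocker, 22 mm wide, from its -x end to 16 mm past its middle, hinged along y at x 0, z 34 mm; small stop lip at the -x end.
- aluminium_plate: Bystander: silver-coloured plate of the same size in a second identical blue holder; same origin and axes. It stays where it is.
- test_block: Fixed test block: white ceramic slab, 130 (x) x 80 (y) mm, on a dark steel base 150 x 80 mm; the white top face is flat and 16 mm above the bench. Origin at the centre of its underside on the bench, x along its length.
Mind the look-alikes: they are no part of the job. Several things have the shape of the copper_plate; the one meant has the colours described above.

How it is judged (in metres and radians):
On the way:
1. the copper plate is tipped up in its holder by at least 0.4 rad, its middle not moved by more than 20 mm (angle between copper_plate's own z axis and vertical above 0.4 rad and distance of copper_plate from where it was at the start of the episode below 0.02 m), for 0.2 s.
At the end, for the whole second after the job is handed in: The copper plate lies flat (within 0.17 rad) and at rest on the white test block, its middle within 20 mm of the block's middle and its length within 0.26 rad of the block's (either way round) (horizontal distance between copper_plate and test_block below 0.02 m and z of copper_plate in the frame of test_block between 0.012 and 0.022 m and angle between the z axis of copper_plate and the z axis of test_block, either way round below 0.17 rad and angle between the x axis of copper_plate and the x axis of test_block, either way round below 0.26 rad and linear speed of copper_plate below 0.02 m/s); the robot touches nothing.
It fails at once if the aluminium plate is moved by more than 15 mm or tipped by more than 0.15 rad (distance of aluminium_plate from where it was at the start of the episode above 0.015 m or angle between aluminium_plate's own z axis and vertical above 0.15 rad).
It also fails if it takes over 45 s, if anything falls off the work surface, if the arm or the gripper's body presses on something with over 40 N, if the wrist force passes 120 N, or if a joint passes its speed limit or range.

## Working session

There is one attempt and no reset: what is moved stays moved. The work goes in short steps, Python scripts to look and compute and a tool call to move; the robot and the scene stay as the last step left them, time stands still between calls to the robot, and variables do not carry over. Pictures are saved under pics/ and viewed, at most 10 in all, crops included, and the job is handed in when it is done.

Besides the shell and the picture viewer there is one more tool, called after "Emit:" as name(argument=value, ...) on one line, values as JSON. move_arm: Moves the arm, as the interface text tells. Its arguments: {"type":"object","properties":{"commands":{"type":"array"}},"required":["commands"]}

```bash
ls; mkdir -p pics
python3 - <<'E'
from cell import *
import cv2,numpy as np
s=state();print(s)
a=[]
for n in("top","side"):
    im=read_camera(n);cv2.imwrite(f"pics/{n}0.png",im)
    i=camera_info(n);print(n,np.round(i["K"],1).tolist(),np.round(i["cam_to_world"],3).tolist())
E
```

```text
pics
{'t': 0.0, 'joints': array([ 1.21543886e+00,  4.91566200e-01,  1.55942988e+00,  1.87596976e-05,
        1.09166375e+00, -1.05590723e-01]), 'qvel': array([-0.00096252, -0.00123654,  0.00117539, -0.00072431, -0.00075514,
       -0.00067951]), 'tau': array([-1.11732646e-03, -6.12647724e+01, -2.58172470e+01,  6.91712089e-02,
        4.82773839e-02, -1.37747234e-04]), 'eef_pos': array([154.37582515, 605.40337866, 214.06434983]), 'tcp_rot': array([-3.14053317e+00, -1.29020089e-04,  2.89181718e+00]), 'ft_force': array([-0.52549726,  0.2132005 ,  0.56242422]), 'moment': array([0.06346779, 0.06478236, 0.03136696]), 'grip_force': 0.0, 'opening': 0.995621954465743}
top [[476.0, 0.0, 250.9], [0.0, 476.0, 191.8], [0.0, 0.0, 1.0]] [[0.022, -0.994, 0.112, 357.488], [-1.0, -0.02, 0.019, -76.825], [-0.017, -0.112, -0.994, 1236.565], [0.0, 0.0, 0.0, 1.0]]
side [[461.8, 0.0, 259.4], [0.0, 461.8, 184.6], [0.0, 0.0, 1.0]] [[0.957, -0.164, 0.238, 189.92], [-0.288, -0.581, 0.761, -1034.179], [0.014, -0.797, -0.604, 833.594], [0.0, 0.0, 0.0, 1.0]]
```

View pics/top0.png

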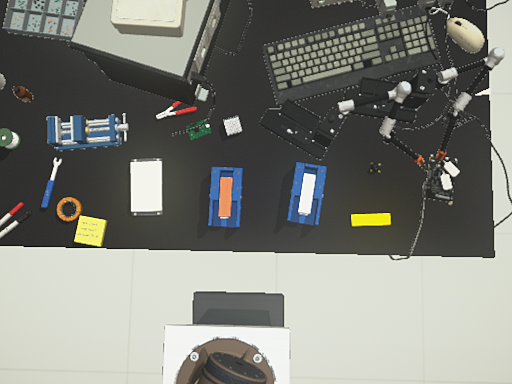

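View pics/side0.png

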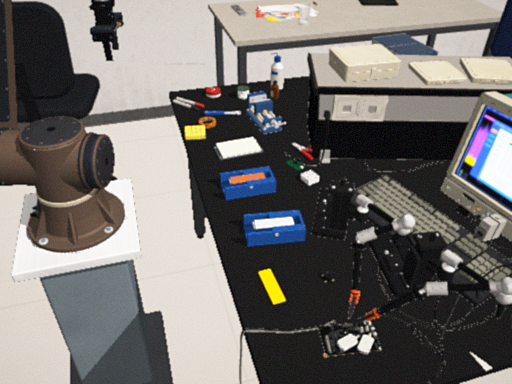

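The top view shows these candidates:
- Copper plate in a blue holder at (225,197), the one meant.
- Silver plate in its own holder at (307,195), the bystander.
- Yellow bar at (371,219), a look-alike.
- White test block at (146,187).

Next I measure these and check them in one crop.

```bash
cat > h.py <<'E'
import cv2,numpy as np
def cast(info,uv,z):
    K=np.array(info["K"]);T=np.array(info["cam_to_world"])
    uv=np.atleast_2d(np.array(uv,float))
    d=(T[:3,:3]@np.linalg.inv(K)@np.c_[uv,np.ones(len(uv))].T).T
    o=T[:3,3];return o+d*((z-o[2])/d[:,2])[:,None]
def rect(info,mask,z):
    """minimum rectangle, in mm, of the mask's biggest blob cast on height z: centre, sizes, yaw of long axis"""
    cs,_=cv2.findContours(mask,cv2.RETR_EXTERNAL,cv2.CHAIN_APPROX_NONE)
    c=max(cs,key=cv2.contourArea)[:,0]
    P=cast(info,c,z)[:,:2].astype(np.float32)
    (x,y),_,_=r=cv2.minAreaRect(P);b=cv2.boxPoints(r);e=[b[1]-b[0],b[2]-b[1]]
    e.sort(key=np.linalg.norm);l=e[1]
    yaw=np.arctan2(l[1],l[0]);yaw=(yaw+np.pi/2)%np.pi-np.pi/2
    return np.round([x,y,*map(np.linalg.norm,e),yaw],3)
def win(m,x0,y0,x1,y1):
    o=np.zeros_like(m);o[y0:y1,x0:x1]=m[y0:y1,x0:x1];return o
E
python3 - <<'E'
from cell import *
from h import *
im=cv2.imread("pics/top0.png");i=camera_info("top")
hsv=cv2.cvtColor(im,cv2.COLOR_BGR2HSV)
cop=cv2.inRange(hsv,(3,100,100),(18,255,255));blue=cv2.inRange(hsv,(100,100,40),(125,255,255))
wh=cv2.inRange(hsv,(0,0,170),(179,60,255))
print("copper",rect(i,win(cop,200,160,250,240),40))
print("holder",rect(i,win(blue|cop,200,155,250,240),42))
print("alu hold",rect(i,win(blue,280,150,335,235),42))
print("block",rect(i,win(wh,120,150,170,225),16))
c=im[150:240,120:340];cv2.imwrite("pics/crop1.png",cv2.resize(c,None,fx=3.6,fy=3.6,interpolation=cv2.INTER_CUBIC))
i=camera_info("side");im=cv2.imread("pics/side0.png");hsv=cv2.cvtColor(im,cv2.COLOR_BGR2HSV)
print("side copper",rect(i,win(cv2.inRange(hsv,(3,100,100),(18,255,255)),215,160,285,205),40))
print("side block",rect(i,win(cv2.inRange(hsv,(0,0,170),(179,70,255)),205,130,270,165),16))
E
```

```text
copper [ 4.79276e+02  1.16130e+01  3.10350e+01  9.93760e+01 -2.60000e-02]
holder [ 4.78517e+02  1.13020e+01  8.00460e+01  1.51821e+02 -2.50000e-02]
alu hold [ 4.90738e+02 -1.93545e+02  8.06110e+01  1.53316e+02 -1.44000e-01]
block [5.07378e+02 2.21130e+02 8.11690e+01 1.37064e+02 4.30000e-02]
side copper [4.78932e+02 8.74000e+00 3.33610e+01 1.00073e+02 5.60000e-02]
side block [5.06100e+02 2.11987e+02 9.29230e+01 1.33781e+02 5.40000e-02]
```

View pics/crop1.png

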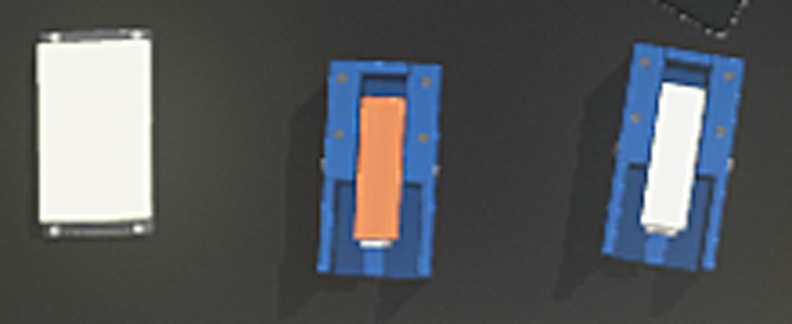

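Crop: the copper plate is at crop (380,170), in the left holder. Its open well faces down in the image, towards the robot (-x). The silver plate at (672,155) is the bystander, and the white block is at (95,130). Copper measures 31x99 mm and its holder 80x152 mm, matching the given sizes, at (479,12) with yaw about -0.03. I move now, passing over the block.

Emit:
move_arm(commands=[[[2.8,-3.9,0],[0,0,1.3],0],[[2.8,-3.9,0],[0,0,1.3],0],[[2.8,-3.9,0],[0,0,1.3],0],[[2.8,-3.9,0],[0,0,1.3],0],[[2.8,-3.9,0],[0,0,1.3],0],[[2.8,-3.9,0],[0,0,1.3],0],[[2.8,-3.9,0],[0,0,1.3],0],[[2.8,-3.9,0],[0,0,1.3],0],[[2.8,-3.9,0],[0,0,1.3],0],[[2.8,-3.9,0],[0,0,1.3],0]])

```text
t: 1.1
eef_pos: [435.2, 213.8, 214.6]
tcp_rot: [3.142, -0.0, 3.12]
ft_force: [1.0, 0.8, 1.0]
opening: 0.215
grip_force: 0.0
```

Run:
```python
from cell import *
from h import *
i=camera_info("wrist");im=read_camera("wrist");cv2.imwrite("pics/w1.png",im)
print(np.round(i["cam_to_world"],2).tolist())
hsv=cv2.cvtColor(im,cv2.COLOR_BGR2HSV)
print("block",rect(i,cv2.inRange(hsv,(0,0,170),(179,60,255)),16))
```

```text
[[0.02, 0.97, 0.25, 363.84], [1.0, -0.02, -0.01, 214.28], [-0.0, 0.25, -0.97, 384.83], [0.0, 0.0, 0.0, 1.0]]
block [296.843 212.745  88.602 548.165  -1.57 ]
```

View pics/w1.png

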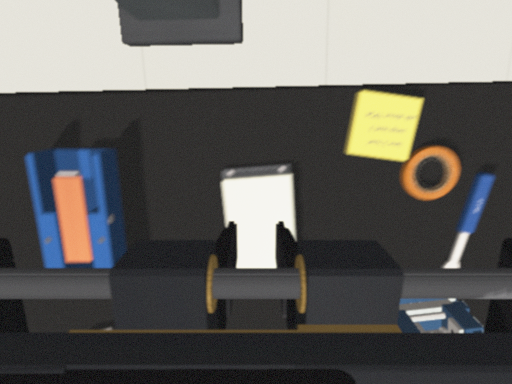

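Emit:
move_arm(commands=[[[0,-4,0],[0,0,0],0],[[0,-4,0],[0,0,0],0],[[0,-4,0],[0,0,0],0],[[0,-4,0],[0,0,0],0],[[0,-4,-2],[0,0,0],0],[[0,0,-2],[0,0,0],0],[[0,0,0],[0,0,0],0]])

```text
t: 1.85
eef_pos: [433.4, 14.8, 173.0]
tcp_rot: [3.141, -0.004, 3.116]
ft_force: [0.3, 0.8, 0.0]
opening: 0.004
grip_force: 0.0
```

Wrist view: the block's white near edge runs from (222,181) to (293,173). The copper plate is at about (73,220), with its near end at (68,175). I cast those points.

Run:
```python
from cell import *
from h import *
im=cv2.imread("pics/w1.png")
hsv=cv2.cvtColor(im,cv2.COLOR_BGR2HSV)
i=dict(camera_info("wrist"));
n=camera_info("wrist")
K=n["K"]
R=np.array(n["cam_to_world"]);print(np.round(R[:3,3]-state()["eef_pos"],1))
R[:3,3]=[363.84,214.28,384.83]; i={"K":K,"cam_to_world":R}
p=cast(i,[(222,181),(293,173),(224,225),(297,225)],16);print(np.round(p,1))
m=(p[0]+p[1])/2;e=p[1]-p[0];y=np.arctan2(-e[0],e[1]);print("block c",m+65*np.array([np.cos(y),np.sin(y),0]),y,np.linalg.norm(e))
print("cop(partial)",rect(i,win(cv2.inRange(hsv,(3,100,100),(18,255,255)),40,165,110,270),40))
# fresh view
i=camera_info("wrist");im=read_camera("wrist");cv2.imwrite("pics/w2.png",im)
hsv=cv2.cvtColor(im,cv2.COLOR_BGR2HSV)
c=win(cv2.inRange(hsv,(3,100,100),(18,255,255)),150,0,350,235);r,q=np.nonzero(c)
print(r.min(),r.max());near=r.min();qq=q[r<near+4];print("near end",cast(i,[(qq.mean(),near)],40),cast(i,[(qq.min(),near),(qq.max(),near)],40))
```

```text
[-70.8   0.6 170.4]
[[442.5 173.2  16. ]
 [435.1 255.   16. ]
 [496.2 172.9  16. ]
 [498.3 260.   16. ]]
block c [503.54618772 219.92363631  16.        ] 0.08993975785128373 82.09158281295117
cop(partial) [ 4.78297e+02  7.67600e+00  3.23400e+01  1.00745e+02 -1.30000e-02]
181 234
near end [[428.10346011  11.26342813  40.        ]] [[427.75079093  -3.19209279  40.        ]
 [428.46768622  26.19265518  40.        ]]
```

View pics/w2.png

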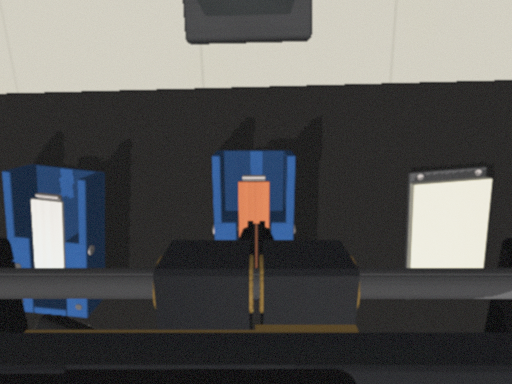

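Fresh wrist view: the shut fingers are at (256,240), over the copper plate's near end. That end spans (238–270,181), or (428,11) in world mm, so the plate's centre is about (478,10.5). The block's centre is about (505.5,220.5), yaw about 0.06. I go down and press.

Emit:
move_arm(commands=[[[0.5,-0.35,-3],[0,0,0],0],[[0,0,-4],[0,0,0],0],[[0,0,-3.5],[0,0,0],0],[[0,0,-1.6],[0,0,0],0],[[0,0,-0.6],[0,0,0],0],[[0,0,-0.4],[0,0,0],0],[[0,0,-0.4],[0,0,0],0],[[0,0,-0.4],[0,0,0],0]])

```text
t: 2.7
eef_pos: [439.8, 12.4, 36.3]
tcp_rot: [3.142, 0.001, 3.119]
ft_force: [-1.9, 1.8, 3.3]
opening: 0.004
grip_force: 1.6
```

Emit:
move_arm(commands=[[[0,0,-0.3],[0,0,0],0],[[0,0,-0.3],[0,0,0],0],[[0,0,-0.3],[0,0,0],0],[[0,0,-0.2],[0,0,0],0],[[0,0,0],[0,0,0],0]])

```text
t: 3.2
eef_pos: [439.4, 12.1, 24.4]
tcp_rot: [3.142, -0.0, 3.119]
ft_force: [-0.0, 0.3, -0.5]
opening: 0.003
grip_force: 0.2
```

Emit:
move_arm(commands=[[[0,0,-0.2],[0,0,0],0],[[0,0,-0.2],[0,0,0],0],[[0,0,0],[0,0,0],0]])

```text
t: 3.5
eef_pos: [440.0, 12.0, 21.3]
tcp_rot: [-3.141, 0.002, 3.119]
ft_force: [-2.2, 0.3, 19.6]
opening: 0.003
grip_force: 8.6
```

Run:
```python
from cell import *
from h import *
print(state()["ft_force"])
im=read_camera("side");cv2.imwrite("pics/s2.png",cv2.resize(im[130:260,170:350],None,fx=4,fy=4,interpolation=cv2.INTER_CUBIC))
```

```text
[-2.1971233   0.26399437 19.64653725]
```

View pics/s2.png

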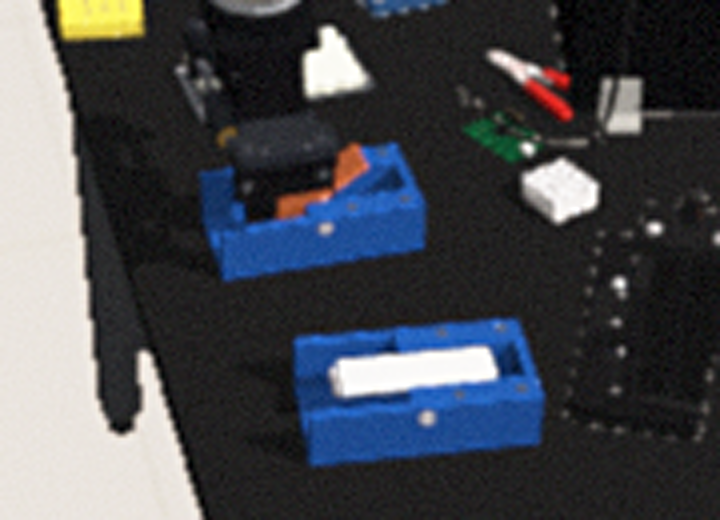

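The side view shows the copper plate tipped, with its raised end at crop (350,155), and 19.6 N against the stop. Retreat, open the gripper, and tilt the tool square to the plate.

Emit:
move_arm(commands=[[[0,0,1.0],[0,0,0],0],[[0,0,3.5],[0,0,0],0],[[0,0,4.5],[0,0,0],0.6],[[0,0,4.5],[0,0,0],0.6],[[0.5,0,0.5],[0,-6.88,0],0.6],[[0.5,0,0],[0,-6.88,0],0.6],[[0.5,0,0],[0,-6.88,0],0.6],[[0.5,0,0],[0,-6.88,0],0.6],[[0.5,0,0],[0,-6.88,0],0.6],[[0,0,0],[0,0,0],0.6]])

```text
t: 4.55
eef_pos: [462.2, 22.0, 164.3]
tcp_rot: [3.1, 0.473, 3.118]
ft_force: [-0.1, -0.4, 0.1]
opening: 0.585
grip_force: 0.0
```

Run:
```python
from cell import *
from h import *
print(state()["eef_pos"],state()["tcp_rot"])
i=camera_info("top");im=read_camera("top");hsv=cv2.cvtColor(im,cv2.COLOR_BGR2HSV)
c=win(cv2.inRange(hsv,(3,100,100),(18,255,255)),200,150,250,240);r,q=np.nonzero(c);print(len(r),r.min() if len(r) else 0, r.max() if len(r) else 0)
i=camera_info("side");im=read_camera("side")
cv2.imwrite("pics/s3.png",cv2.resize(im[120:220,190:310],None,fx=5,fy=5,interpolation=cv2.INTER_CUBIC))
hsv=cv2.cvtColor(im,cv2.COLOR_BGR2HSV)
```

```text
[462.1935637   21.99544845 164.27627695] [3.10007177 0.4728312  3.11830001]
228 180 206
```

View pics/s3.png

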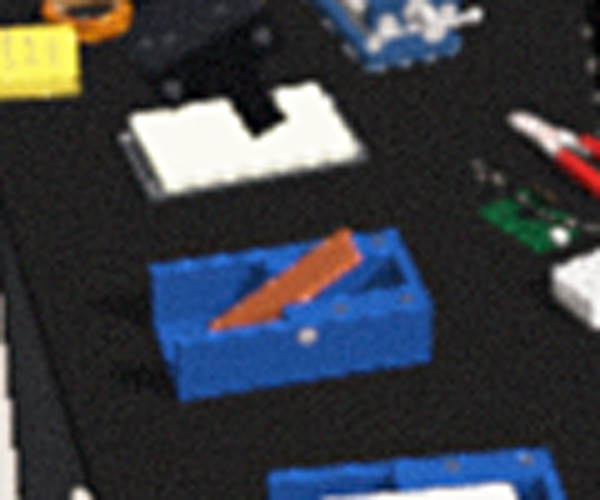

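The plate stays up, with its raised end at crop (350,245). The tool orientation has drifted, so I check the joints.

Run:
```python
from cell import *
s=state();print(s["joints"].round(3),s["qvel"].round(3))
```

```text
[-0.156  0.229  2.304  0.607  0.177 -2.29 ] [-0.     0.005 -0.008 -0.016 -0.001  0.01 ]
```

j5 is near its lower limit, a wrist singularity, so I use less tilt (0.2 rad) at the grasp. I compute the correction and check the raised end.

Run:
```python
from cell import *
from h import *
from scipy.spatial.transform import Rotation as R
s=state();a=R.from_euler("xyz",s["tcp_rot"]);b=R.from_euler("xyz",[np.pi,0.2,3.12])
print((b*a.inv()).as_rotvec(degrees=True).round(2), s["eef_pos"])
i=camera_info("side");T=np.array(i["cam_to_world"]);d=T[:3,:3]@np.linalg.inv(i["K"])
for uv,y in(((259.5,166),25),((262,172.5),-5),((232.5,186),-5)):  # top corners of raised end, lower end
    v=d@[*uv,1];print(np.round(T[:3,3]+v*(y-T[1,3])/v[1],1))
```

```text
[-1.85 15.59 -0.71] [462.67924733  21.66901296 164.26266913]
[520.7  25.   61.2]
[519.2  -5.   58.9]
[431.1  -5.   28.2]
```

Emit:
move_arm(commands=[[[1.3,-0.4,0],[-0.6,5.2,-0.24],0.6],[[1.3,-0.4,-2],[-0.6,5.2,-0.24],0.6],[[1.2,-0.35,-2],[-0.6,5.2,-0.24],0.6],[[0,0,-2],[0,0,0],0.6],[[0,0,0],[0,0,0],0.6],[[0,0,0],[0,0,0],0.6]])

```text
t: 5.25
eef_pos: [495.6, 14.9, 104.1]
tcp_rot: [3.124, 0.24, 3.122]
ft_force: [-0.4, 0.0, 0.4]
opening: 0.601
grip_force: 0.0
```

Emit:
move_arm(commands=[[[0.5,-0.5,0],[-1.0,2.3,0],0.6],[[0.3,0,-1.5],[0,0,0],0.6],[[0.4,0,-1.5],[0,0,0],0.6],[[0.3,0,-1.0],[0,0,0],0.6],[[0,0,0],[0,0,0],0.6]])

```text
t: 5.75
eef_pos: [510.9, 10.0, 64.0]
tcp_rot: [-3.141, 0.201, 3.126]
ft_force: [-0.0, 0.2, 0.7]
opening: 0.599
grip_force: 0.0
```

Run:
```python
from cell import *
from h import *
s=state();print(s["eef_pos"],s["ft_force"])
im=read_camera("side");cv2.imwrite("pics/s4.png",cv2.resize(im[120:220,190:310],None,fx=5,fy=5,interpolation=cv2.INTER_CUBIC))
```

```text
[510.89514855   9.99585892  63.98882769] [-0.01469296  0.18465212  0.65912711]
```

View pics/s4.png

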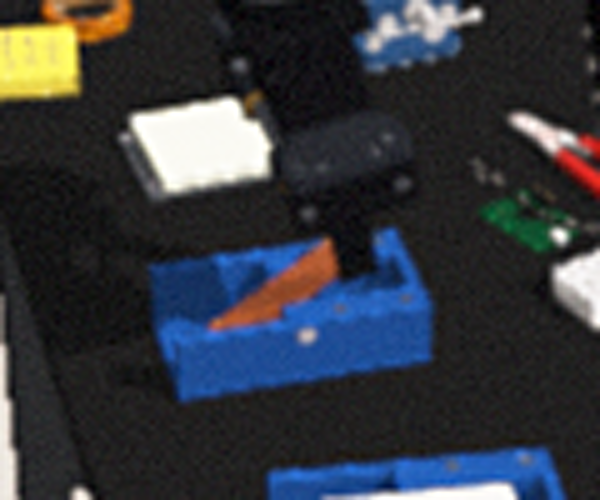

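The near finger at (355,250) covers the raised end of the plate. I lower it 9 mm and grip.

Emit:
move_arm(commands=[[[0,0,-0.9],[0,0,0],0.6],[[0,0,0],[0,0,0],0.4],[[0,0,0],[0,0,0],0.2],[[0,0,0],[0,0,0],0.1],[[0,0,0],[0,0,0],0.1],[[0,0,0],[0,0,0],0.1],[[0,0,0],[0,0,0],0.1],[[0,0,0],[0,0,0],0.1]])

```text
t: 6.6
eef_pos: [511.1, 10.1, 55.3]
tcp_rot: [-3.141, 0.202, 3.126]
ft_force: [-0.0, -0.9, 3.5]
opening: 0.306
grip_force: 30.0
```

Emit:
move_arm(commands=[[[0,0,1],[0,0,0],0.1],[[0,0,2.5],[0,0,0],0.1],[[0,0,3],[0,0,0],0.1],[[0,2.5,2],[0,5,0],0.1],[[0.5,3,0],[0,5,0],0.1],[[0.6,3.2,0],[0,5,0.8],0.1],[[0.6,3.2,0],[0,5,0.8],0.1],[[0.6,3.2,0],[0,5,0.8],0.1],[[0.6,3.2,0],[0,5,0.8],0.1],[[0.5,3.0,0],[0,0,0.8],0.1]])

```text
t: 7.6
eef_pos: [545.8, 224.3, 139.9]
tcp_rot: [3.141, -0.325, -3.086]
ft_force: [-0.5, -0.7, -1.1]
opening: 0.306
grip_force: 30.0
```

Run:
```python
from cell import *
from h import *
s=state();print(s["eef_pos"],s["tcp_rot"],s["opening"],s["grip_force"])
im=read_camera("side");a=cv2.resize(im[70:190,170:310],None,fx=4,fy=4,interpolation=cv2.INTER_CUBIC)
cv2.imwrite("pics/s5.png",a)
```

```text
[545.82966615 224.33290885 139.87692764] [ 3.14059145 -0.32520103 -3.08567839] 0.3056835141038479 29.9977245926857
```

View pics/s5.png

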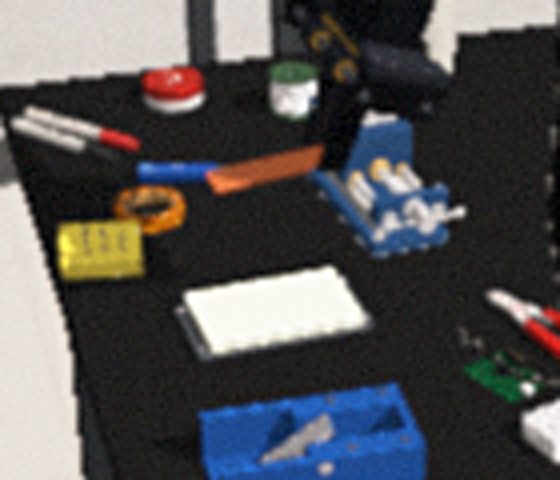

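The plate is held nearly level: (213,190) to (325,160), against block edge slopes of about 0.2. The block is free below it. I lower in part and check the plate against the block in the top view.

Emit:
move_arm(commands=[[[0,0,-3],[0,1,0],0.1],[[0,0,-3],[0,1,0],0.1],[[0,0,-2.5],[0,0,0],0.1],[[0,0,-1],[0,0,0],0.1],[[0,0,0],[0,0,0],0.1]])

```text
t: 8.15
eef_pos: [544.5, 222.8, 44.6]
tcp_rot: [3.139, -0.359, -3.085]
ft_force: [-0.2, -0.1, -1.6]
opening: 0.308
grip_force: 30.0
```

Run:
```python
from cell import *
from h import *
s=state();print(s["eef_pos"],s["tcp_rot"])
i=camera_info("top");im=read_camera("top");cv2.imwrite("pics/t5.png",im);hsv=cv2.cvtColor(im,cv2.COLOR_BGR2HSV)
c=win(cv2.inRange(hsv,(3,100,80),(18,255,255)),115,140,180,235)
print(rect(i,c,50));r,q=np.nonzero(c);print(cast(i,[(q[r>r.max()-4].mean(),r.max())],48))
i=camera_info("side");im=read_camera("side");hsv=cv2.cvtColor(im,cv2.COLOR_BGR2HSV)
c=win(cv2.inRange(hsv,(3,100,80),(18,255,255)),205,100,270,165);q=np.nonzero(c);k=q[1].argmin();print("left end px",q[1][k],q[0][k]);print(cast(i,[(q[1][k],q[0][k])],48))
```

```text
[544.4876927  222.84210768  44.63230474] [ 3.13862297 -0.35872631 -3.08548054]
[5.03808e+02 2.20222e+02 2.78240e+01 9.46850e+01 4.60000e-02]
[[457.12784709 214.41495256  48.        ]]
left end px 205 117
[[429.74157171 379.74467351  48.        ]]
```

The plate's middle is at (504,220), yaw 0.05, right over the block's middle. The side reading caught the orange tape, so I discard it. I lower to contact.

Emit:
move_arm(commands=[[[0,0,-1],[0,0,0],0.1],[[0,0,-0.6],[0,0,0],0.1],[[0,0,-0.3],[0,0,0],0.1],[[0,0,0],[0,0,0],0.1]])

```text
t: 8.65
eef_pos: [544.8, 223.1, 25.8]
tcp_rot: [3.138, -0.357, -3.085]
ft_force: [-0.3, 0.2, -2.1]
opening: 0.311
grip_force: 30.0
```

Emit:
move_arm(commands=[[[0,0,-0.2],[0,0,0],0.1],[[0,0,-0.1],[0,0,0],0.1],[[0,0,0],[0,0,0],0.1]])

```text
t: 8.95
eef_pos: [545.0, 223.1, 23.1]
tcp_rot: [3.138, -0.357, -3.085]
ft_force: [0.2, -0.2, -1.9]
opening: 0.31
grip_force: 30.0
```

Emit:
move_arm(commands=[[[0,0,-0.1],[0,0,0],0.1],[[0,0,-0.1],[0,0,0],0.1],[[0,0,0],[0,0,0],0.1]])

```text
t: 9.25
eef_pos: [545.0, 223.1, 21.1]
tcp_rot: [3.138, -0.357, -3.085]
ft_force: [0.3, 0.1, -0.9]
opening: 0.308
grip_force: 30.0
```

Close enough (a drop of a few mm). Let go, then retreat.

Emit:
move_arm(commands=[[[0,0,0],[0,0,0],0.36],[[0,0,0],[0,0,0],0.45],[[0,0,0],[0,0,0],0.6],[[0,0,0],[0,0,0],0.7],[[0,0,2],[0,0,0],0.7],[[0.5,0,4],[0,0,0],0.7],[[0.5,0,4],[0,0,0],0.7],[[0.5,2,4],[0,0,0],0.7],[[0,4,2],[0,0,0],0.7],[[0,4,0],[0,0,0],0.7]])

```text
t: 10.25
eef_pos: [561.2, 324.3, 185.1]
tcp_rot: [3.136, -0.351, -3.086]
ft_force: [0.3, -0.4, -1.4]
opening: 0.701
grip_force: 0.0
```

Emit:
move_arm(commands=[[[0,4,0],[0,0,0],0.7],[[0,4,0],[0,0,0],0.7],[[0,4,0],[0,0,0],0.7],[[0,3,0],[0,0,0],0.7],[[0,0,0],[0,0,0],0.7]])

```text
t: 10.75
eef_pos: [558.7, 476.6, 180.3]
tcp_rot: [3.138, -0.357, -3.082]
ft_force: [0.0, -0.2, 0.0]
opening: 0.701
grip_force: 0.0
```

Run:
```python
from cell import *
from h import *
s=state();print(s["eef_pos"],s["t"])
i=camera_info("top");im=read_camera("top");hsv=cv2.cvtColor(im,cv2.COLOR_BGR2HSV)
c=win(cv2.inRange(hsv,(3,100,80),(18,255,255)),115,140,180,235)
w=win(cv2.inRange(hsv,(0,0,170),(179,60,255))|c,115,140,180,235)
print(rect(i,c,20),rect(i,w,16))
im2=read_camera("side")
cv2.imwrite("pics/f.png",np.hstack([cv2.resize(im[130:250,100:220],(400,400)),cv2.resize(im2[110:210,190:290],(400,400))]))
```

```text
[558.65086211 476.57662042 180.28160584] 10.75
[5.05099e+02 2.21193e+02 2.60660e+01 9.70830e+01 4.60000e-02] [5.07348e+02 2.21129e+02 8.11690e+01 1.37122e+02 4.30000e-02]
```

View pics/f.png

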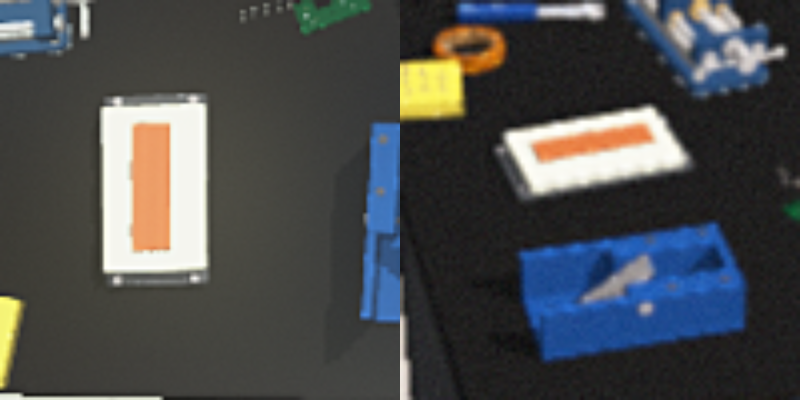

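Both views show the copper plate, at (151,187) left and (592,142) right, lying flat in the middle of the block. Its middle is about 2 mm from the block's, and it is parallel to it. I hand in.

```bash
python3 -c "
from cell import env
print(env.job_done())"
```

```text
the job is handed in; nothing more can be done
None
```

The copper plate was tipped up, gripped by its raised end and laid flat on the white test block, about 2 mm off centre and parallel to it by camera. The aluminium plate was left alone, and the job was handed in at about 11 s; no verdict came back.

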